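Set the drying cabinet: stay and selector

ROBOT

A 6-joint arm with a two-finger parallel gripper is mounted at the origin on a cart in front of the work surface, level with it; the furniture and walls round the work are solid. World frame = base frame: x ahead of the robot, y to its left, z up, the work surface at z = 0. Lengths are in m, angles in rad, forces in N, time in s.
With the tool pointing down it reaches from about 0.4 to 0.925 m from the base axis. Payload 3.4 kg.
Tool frame: the origin (TCP) lies at the very end of the fingers, on their centre line; the grasp point (between the pads) lies 19 mm behind it (pinch_z is the distance from the TCP to the grasp point, in m); z points along the fingers, y is the line along which they close (so a half turn about z gives the same grasp; the last joint's range is limited). The gripper opens to 85 mm and grips with 20 to 120 N. Pads are 22 mm wide; open, the fingers measure 114 mm over their backs; the gripper's body (76 mm by 85 mm) begins 54 mm behind the grasp point. The pads swing forward as they close: fully open they stand 13 mm farther back than shut.
Start: joints at [1.028, 0.307, 1.506, -0, 1.328, -0.073], TCP at [0.26, 0.513, 0.231] pointing down, gripper open.
Joint ranges: [-3.12, 3.12], [-1.05, 2.28], [0.14, 2.33], [-1.42, 4.57], [0.1, 2.73], [-2.68, 2.68]. Speed limits (rad/s): [2.57, 2.57, 3.14, 3.14, 3.14, 3.14].

INTERFACE

Orientations are given as a rotation vector (axis times angle).
In Python, from cell import * gives the robot as it stands.
- The arm moves only by the shell command python3 -m creep 'ROWS'. ROWS is JSON, a list of rows, each a list of 7 numbers: the shift along the tool's x, y, z in cm, then the turn, a rotation vector about the tool's x, y, z in rad, then the opening, from 0 (shut) to 1 (fully open). A call has 1 to 5 rows; each row shifts and turns the commanded pose from where the row before left it, along the tool's axes as they then stand; what a row does not reach is not made up. A row lasts 1/12 s, in which the tool goes at most 41.7 mm and 7.16 degrees, less where a joint would pass 70% of its speed; a pose out of reach is approached as far as the arm can. A call with a gripper value outside its range is refused whole. The fingers move at their own pace and stop on an object; the grip force is fixed at half the most. Time passes only in rows, so rows that do not move let the fingers close. It gives the time, the measured TCP pose, the force, the opening and the grip force at its end, in the units of the state.
- state(): the state, without advancing time (a new reading comes with each control period).
- capture(name): name is "scene" or "top" or "wrist"; returns the picture (420x560x3 uint8, red, green, blue); there is no depth.
- camera_params(name): a dict with "mtx" (3x3 intrinsics, pixels), "k1" (the pictures are not rectified: a ray, as slopes to the right and down, at radius r is drawn at 1 + k1 r^2 times it, then the intrinsics apply), "R" (3x3) and "t" (3): a world point X has camera coordinates R X + t. Camera axes: x right, y down, z forward; pixel columns grow to the right and rows downward; lengths in m; the calibration is good to about 2 mm. A picture is of the moment at which its call begins: read the wrist's pose just before it. camera_params takes no time and is no camera call; for the wrist camera it gives the pose at the moment of the call.
- close_job(): hands the job in; it is judged then, once.
The state is a dict: "clock": time; "joint_pos": joint angles; "qd": joint speeds; "joint_efforts": joint torques, N m; "tcp_pos": TCP position; "orientation": TCP orientation; "contact_force": force on the tool from outside, world axes, zero at the start; "moment": the same for the moment, N m; "finger_gap": finger opening in m; "finger_force": force on a finger pad.
Only numpy, scipy, OpenCV 4.12 (cv2) and the standard library are available. Lean on these libraries where they do the work, as an engineer would, in place of code of your own. Each camera call takes 0.05 s, during which the arm holds its last target. There are 200 camera calls.

TASK

Set the bench drying cabinet for slow drying. Prop its door ajar with the stay on the roof, so that the stay's third hole from the door lies fully down over the peg. The selector has no scale, so turn it back (anti-clockwise) to its end stop, then seven clicks clockwise, letting go and taking it again as needed; let go of everything and leave the things round about where they are.

Things in the scene. Friction and masses are not known exactly. Their poses are not given: they have to be found in the camera images.
- dryer: Fixed grey drying cabinet 150 (x) x 250 (y) x 170 mm; origin under its centre, x to its back, y left, z up; flat roof 170 mm over the bench. Glazed door: left two thirds of the front; control column right of it, selector on its roof. In this frame, mm: selector axis (-20, -82.5); door's upright hinge axis (-84, -36); peg axis (-44, 109); stay pivot with door shut (-84, 109, 180).
- door (a joint): Door angle, rad: 0 shut, grows to 1.3 as its left edge swings out to the robot (counter-clockwise from above). It rubs a little (under 1 N at the stay's pivot) and stays where left. Hinge axis to stay pivot: 145 mm.
- stay_swivel (a joint): Swing of the stay about its upright pivot on the door, rad: 0 square to the door, pointing to the back; grows counter-clockwise from above, relative to the door. Free to 1.5 either way.
- stay_arm (a joint): Lift of the stay bar about a level axis through its pivot, rad: 0 level (fully down), grows to 0.9 as the ball end rises; it falls by its own weight.
- stay_pivot (a point): The stay's pivot at the door's top edge, at mid-thickness of the bar, 180 mm over the bench. The ball's place alone fixes door, swing and lift: the ball lifts in an arc about this point, and pushing the ball towards the door opens the door.
- stay_ball (a point): Centre of the black ball grip (20 mm across, on a 9 mm neck) on the stay's far end: 145 mm along the bar from the pivot, 28 mm above the bar's mid-thickness. Pinch it from above, fingers either side of the bar.
- stay_hole3 (a point): Centre of the third hole counted from the door (second from the ball). The stay is a flat steel bar 20 mm wide, 5 mm thick, with four 11 mm holes 40, 66, 92 and 118 mm from the pivot. At the start the door is shut and the first hole is over the peg.
- peg_mid (a point): On the axis of the fixed upright peg on the roof, at the height where the middle of the seated bar lies. Peg 8 mm across, tapered over its last 4.5 mm; it ends 6.5 mm above this point, so a hole must rise about 10 mm to come off it.
- selector (a joint): Turn of the selector, rad: 0 at its anti-clockwise end stop, grows clockwise seen from above, to 4.71. Ten positions, a spring detent every 0.524 rad (30 degrees, one click). Leaving a detent takes about 0.1 N m; let go, the knob settles in the nearest one.
- selector_grip (a point): On the selector's axis at the height to grip, 198 mm over the bench. Black knob: round skirt 50 mm across, its top 178 mm over the bench, with an upright bar grip 46 mm long, 13 mm thick, 30 mm high. A white line marks the bar's pointing end: at the stop it points 135 degrees counter-clockwise from the cabinet's x. Ten plain studs round it.
- cone_1: Bystander: dark standing cone 31 mm across, 143 mm tall.
- cone_2: Bystander: dark standing cone 33 mm across, 160 mm tall.
- cone_6: Bystander: dark standing cone 30 mm across, 121 mm tall.
- yellow_tub: Bystander: open cream tub 101 mm across, 78 mm tall.
- pliers_red: Bystander: pliers lying flat, 207x96x15 mm.
- filings_lid: Bystander: low round lid of filings, 85 mm across, 15 mm tall.
- bead_cap: Bystander: shallow round cap of beads, 58 mm across, 13 mm tall, lying on the cabinet's roof between stay and selector.

How it is judged:
On the way:
1. the selector is turned back to its anti-clockwise end stop (value of joint selector below 0.13 rad), for 0.1 s.
At the end, for the whole second after the job is handed in: Selector at rest in its seventh position from the stop (3.67 rad, within 0.13), after being at the stop; the stay's third hole over the peg (within 4 mm), bar fully down (lift under 0.05 rad), door ajar (over 0.2 rad) and still; no bystander shifted over 30 mm (value of joint selector between 3.535 and 3.795 rad and horizontal distance between stay_hole3 and peg_mid below 0.004 m and value of joint stay_arm below 0.05 rad and value of joint door above 0.2 rad and velocity of joint selector between -0.05 and 0.05 rad/s and velocity of joint door between -0.05 and 0.05 rad/s); the robot touches nothing.
It fails at once if a bystander is shifted by more than 30 mm (distance of any of cone_1, cone_2, cone_6, yellow_tub, pliers_red, filings_lid, bead_cap from where it was at the start of the episode above 0.03 m).
It also fails if it takes over 67 s, if anything falls off the work surface, if the arm or the gripper's body presses on something with over 40 N, if the wrist force passes 120 N, or if a joint passes its speed limit or range.

## Working session

There is one attempt and no reset: what is moved stays moved. The work goes in short steps, Python scripts to look and compute and a shell command to move; the robot and the scene stay as the last step left them, time stands still between calls to the robot, and variables do not carry over. Pictures are saved under pics/ and viewed, at most 14 in all, crops included, and the job is handed in when it is done.

```bash
mkdir -p pics; ls
python3 - <<'E'
from cell import *
import cv2
for n in("scene","top"):
    im=capture(n); cv2.imwrite(f"pics/{n}0.png",cv2.resize(im[:,:,::-1],(800,600),interpolation=cv2.INTER_CUBIC))
    p=camera_params(n);print(n,p)
print(state())
E
```

```text
pics
scene {'mtx': array([[431.28339977,   0.        , 286.82369805],
       [  0.        , 431.28339977, 215.13816918],
       [  0.        ,   0.        ,   1.        ]]), 'k1': 0.03265654066314583, 'R': array([[ 0.77146362, -0.63616149, -0.01193501],
       [-0.53406412, -0.63722762, -0.5556226 ],
       [ 0.34586038,  0.43501668, -0.83134895]]), 't': array([-0.31336156,  0.45311057,  1.1618125 ])}
top {'mtx': array([[417.276393  ,   0.        , 279.95655073],
       [  0.        , 417.276393  , 213.21782188],
       [  0.        ,   0.        ,   1.        ]]), 'k1': 0.005411348005521018, 'R': array([[-0.0057022 , -0.99973073, -0.02249323],
       [-0.99576808,  0.00773997, -0.0915752 ],
       [ 0.09172464,  0.02187586, -0.99554409]]), 't': array([0.17615712, 0.55210443, 1.28062056])}
{'clock': 0.1, 'joint_pos': array([ 1.02851864e+00,  3.07508671e-01,  1.50752820e+00, -6.65361360e-06,
        1.32836309e+00, -7.35004745e-02]), 'qd': array([-0.00018516, -0.00169725, -0.00157893, -0.00088677,  0.00114313,
        0.00128352]), 'joint_efforts': array([ 8.97859700e-04, -4.58525383e+01, -2.52610606e+01, -3.10561300e-04,
        5.57306848e-03,  2.02018123e-05]), 'tcp_pos': array([0.25949442, 0.51243903, 0.23047261]), 'orientation': array([-7.29501224e-01, -3.05516328e+00,  2.70803029e-03]), 'contact_force': array([0.14277664, 0.45250731, 1.04659254]), 'moment': array([-0.01815947, -0.01609988, -0.01933826]), 'finger_force': 0.0, 'finger_gap': 0.08549116363799093}
```

View pics/scene0.png

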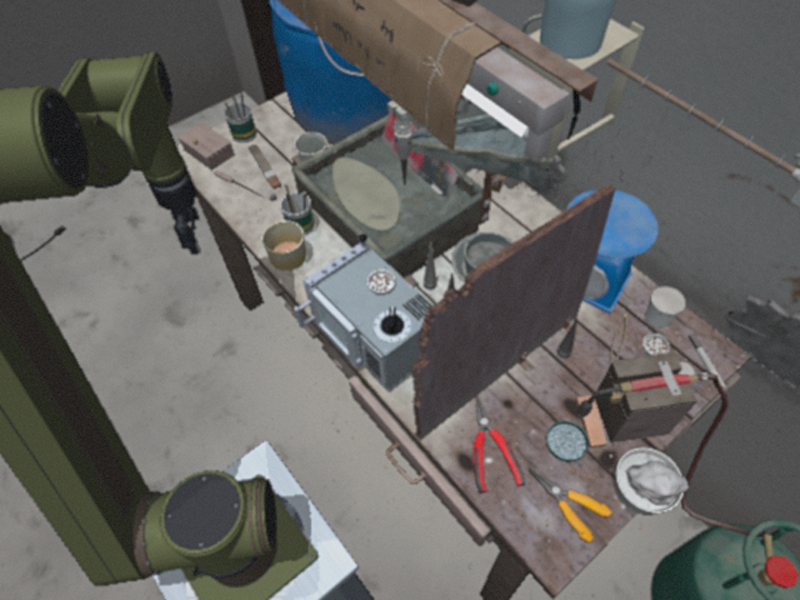

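View pics/top0.png

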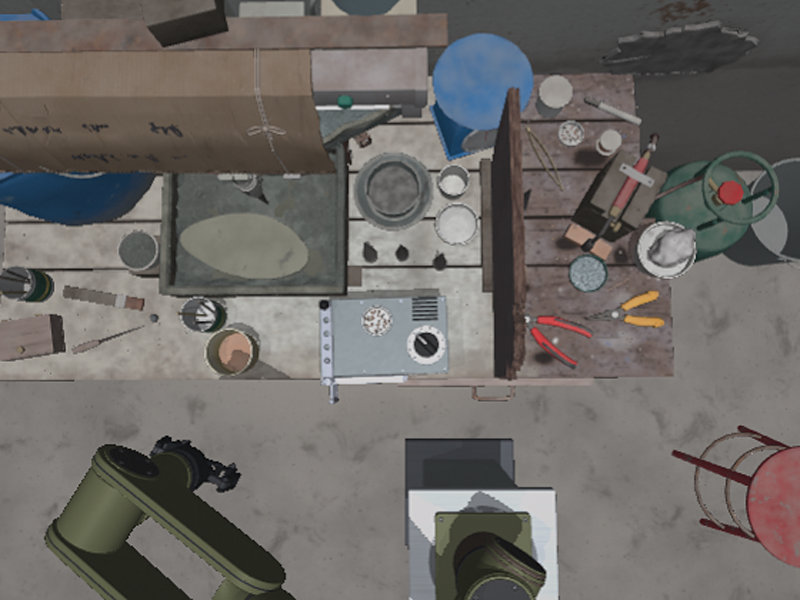

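The scene shows the cabinet near the bench's front edge, with the stay along its left roof edge and the knob at right. A brown upright panel stands to its right. In the top view the knob is at (427,344), the ball at (324,305) and the bead cap at (377,321). I'll enlarge these.

```bash
cat > h.py <<'E'
from cell import *
import numpy as np, cv2
from scipy.spatial.transform import Rotation as Ro
def ray(n,u,v,p=None):
    p=p or camera_params(n); K=p['mtx']
    d=np.array([(u-K[0,2])/K[0,0],(v-K[1,2])/K[1,1]]); s=d.copy()
    for _ in range(20): s=d/(1+p['k1']*(s@s))
    return -p['R'].T@p['t'], p['R'].T@np.r_[s,1]
def atz(n,u,v,z,p=None):
    c,d=ray(n,u,v,p); return c+d*(z-c[2])/d[2]
def proj(n,X,p=None):
    p=p or camera_params(n); c=p['R']@np.asarray(X)+p['t']; s=c[:2]/c[2]; s=s*(1+p['k1']*(s@s))
    return p['mtx'][:2,:2]@s+p['mtx'][:2,2]
def crop(n,x0,y0,w,k,name,im=None):
    im=capture(n) if im is None else im
    cv2.imwrite('pics/'+name,cv2.resize(im[y0:y0+w*3//4,x0:x0+w,::-1],None,fx=k,fy=k,interpolation=cv2.INTER_CUBIC))
E
python3 - <<'E'
from h import *
crop("top",220,203,100,8,"t1.png"); crop("scene",205,165,120,6,"s1.png")
E
```

```text
(no output)
```

View pics/t1.png

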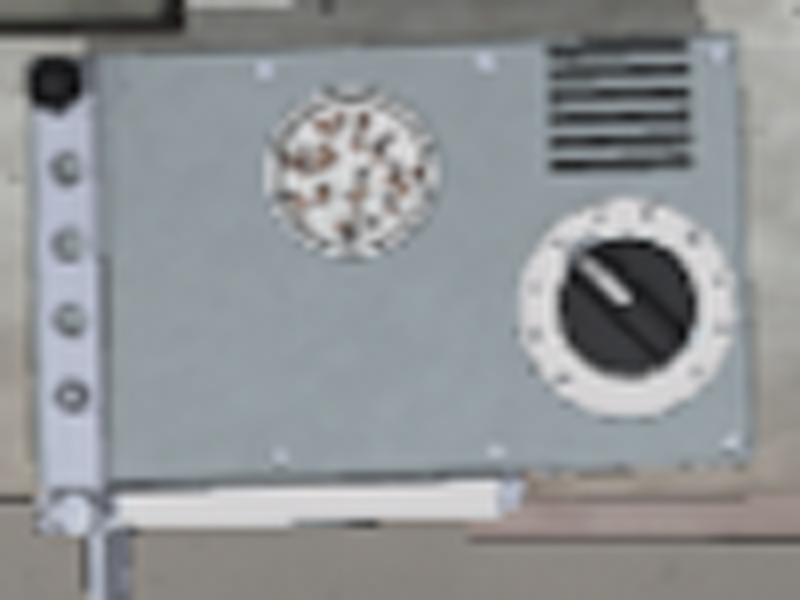

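View pics/s1.png

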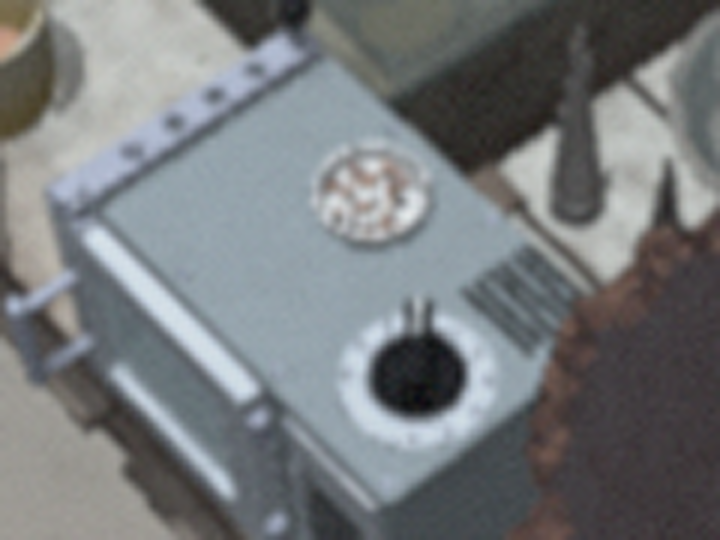

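The crops give the four bar holes, the ball and the knob clearly. The knob's white line points about 45° up-left, roughly 90° clockwise from its stop (3 clicks). Next I'll fit the cabinet pose.

```bash
cat >> h.py <<'E'
def world(m,P):
    x,y,a=P; c,s=np.cos(a),np.sin(a); m=np.asarray(m)/1000
    return np.array([x+c*m[0]-s*m[1],y+s*m[0]+c*m[1],m[2]])
E
python3 - <<'E'
from h import *
from scipy.optimize import least_squares
T=[((75,-125,170),735,38),((-75,-125,170),747,465),((-20,-82.5,178),627,308),((-44,109,182.5),71,397),((-18,109,182.5),70,320),((8,109,182.5),68,245),((34,109,182.5),67,170),((61,109,208),55,82)]
S=[((-75,-125,170),385,505),((-44,109,182.5),133,152),((-18,109,182.5),177,123),((8,109,182.5),217,96),((34,109,182.5),257,70),((61,109,208),292,10)]
obs=[("top",m,(u+.5)/8-.5+220,(v+.5)/8-.5+203) for m,u,v in T]+[("scene",m,(u+.5)/6-.5+205,(v+.5)/6-.5+165) for m,u,v in S]
pp={n:camera_params(n) for n in("top","scene")}
f=lambda P:np.concatenate([proj(n,world(m,P),pp[n])-[u,v] for n,m,u,v in obs])
r=least_squares(f,[.5,.1,0]);P=r.x
print(P,np.round(r.fun.reshape(-1,2),2).tolist())
for k,m in dict(ball=(61,109,208),ballend=(8.8,114.4,208),knob=(-20,-82.5,198),peg=(-44,109,180),cap=(0,0,170)).items(): print(k,world(m,P))
for n in pp: print(n,-pp[n]['R'].T@pp[n]['t'])
print("knob dir",[np.degrees(np.arctan2(*(b-a)[[1,0]])) for a,b in [(atz("top",220+628/8,203+300/8,.208),atz("top",220+578/8,203+255/8,.208))]])
# panel edges: top view px (800-scale)
for z in(0,.2,.3,.4,.5): print(z,[np.round(atz("top",u*.7,v*.7,z),3)[:2] for u,v in((495,375),(520,375),(510,90),(495,160))])
for z in(0,.2,.3,.4,.5):print('s',z,[np.round(atz("scene",u*.7,v*.7,z),3)[:2] for u,v in((418,432),(427,300),(612,190),(465,265))])
E
```

```text
[0.47913368 0.20324211 0.02404501] [[0.45, -0.4], [0.96, 0.3], [-0.08, 0.34], [-0.03, 0.05], [-0.08, 0.19], [0.0, 0.11], [-0.05, 0.08], [-0.11, 0.5], [0.04, -0.22], [0.15, -0.63], [-0.25, -0.33], [-0.08, -0.31], [-0.01, -0.39], [0.42, -0.28]]
ball [0.5374954  0.31367721 0.208     ]
ballend [0.48518066 0.31782062 0.208     ]
knob [0.46112299 0.12028511 0.198     ]
peg [0.43252575 0.31115272 0.18      ]
cap [0.47913368 0.20324211 0.17      ]
top [0.433308   0.14382173 1.32943565]
scene [ 0.08191222 -0.4160218   1.21389011]
knob dir [np.float64(47.593198753216015)]
0 [array([ 0.398, -0.036]), array([ 0.398, -0.091]), array([ 1.051, -0.084]), array([ 0.885, -0.046])]
0.2 [array([ 0.403, -0.009]), array([ 0.403, -0.056]), array([ 0.958, -0.049]), array([ 0.817, -0.017])]
0.3 [array([0.406, 0.005]), array([ 0.406, -0.038]), array([ 0.911, -0.032]), array([ 0.783, -0.003])]
0.4 [array([0.409, 0.018]), array([ 0.408, -0.02 ]), array([ 0.865, -0.015]), array([0.749, 0.011])]
0.5 [array([0.411, 0.032]), array([ 0.411, -0.003]), array([0.818, 0.002]), array([0.715, 0.026])]
s 0 [array([ 0.401, -0.033]), array([0.632, 0.209]), array([1.245, 0.163]), array([0.772, 0.229])]
s 0.2 [array([ 0.349, -0.096]), array([0.541, 0.106]), array([1.053, 0.067]), array([0.659, 0.122])]
s 0.3 [array([ 0.322, -0.128]), array([0.496, 0.055]), array([0.957, 0.02 ]), array([0.602, 0.069])]
s 0.4 [array([ 0.296, -0.159]), array([0.451, 0.003]), array([ 0.862, -0.028]), array([0.545, 0.016])]
s 0.5 [array([ 0.27 , -0.191]), array([ 0.405, -0.048]), array([ 0.766, -0.076]), array([ 0.488, -0.037])]
```

```bash
cat >> h.py <<'E'
PC=np.array([0.47913,0.20324,0.02405])
def to(x,y,z,yaw):
    "cm along present tool axes, then turn (rad, tool frame) to tool-down with tool-y azimuth yaw (deg)"
    s=state(); R=Ro.from_rotvec(s['orientation']); a=np.radians(yaw)
    ty=np.array([np.cos(a),np.sin(a),0]); tz=np.array([0,0,-1.]); tx=np.cross(ty,tz)
    R2=Ro.from_matrix(np.c_[tx,ty,tz])
    d=R.inv().apply(np.array([x,y,z])-s['tcp_pos'])*100
    print("t",round(s['clock'],2),"tcp",np.round(s['tcp_pos'],4),"yaw",np.round(np.degrees(np.arctan2(*R.as_matrix()[[1,0],1])),1),"| shift cm",np.round(d,2),"turn",np.round((R.inv()*R2).as_rotvec(),3),"| after turn",np.round(R2.inv().apply(np.array([x,y,z])-s['tcp_pos'])*100,2),"F",np.round(s['contact_force'],1),"gap",round(s['finger_gap'],4),"j",np.round(s['joint_pos'],2))
E
python3 -c "
from h import *
to(.5375,.3137,.27,91.4)"
```

```text
t 0.2 tcp [0.2596 0.5126 0.2307] yaw 63.1 | shift cm [-33.78  -5.19  -3.92] turn [-0.001 -0.    -0.493] | after turn [-27.3  -20.56  -3.93] F [-0.1 -0.9  0.6] gap 0.0856 j [ 1.03  0.31  1.51 -0.    1.33 -0.07]
```

```bash
python3 -m creep '[[0,0,-2,0,0,0,1],[-1,0,-1.9,0,0,0,1],[-2.5,-0.4,0,0,0,0,1],[-3.3,-0.5,0,0,0,0,1],[-3.3,-0.5,0,0,0,0,1]]'
python3 -m creep '[[-3.3,-0.5,0,0,0,0,1],[-3.3,-0.5,0,0,0,0,1],[-3.3,-0.5,0,0,0,0,1],[-3.3,-0.5,0,0,0,0,1],[-3.3,-0.5,0,0,0,0,1]]'
python3 -m creep '[[-3.3,-0.5,0,0,0,0,1],[-2.5,-0.5,0,0,0,0,1],[-1.38,-0.29,0,0,0,-0.1,1],[0,0,0,0,0,-0.1,1],[0,0,0,0,0,-0.1,1]]'
python3 -m creep '[[0,0,0,0,0,-0.1,1],[0,0,0,0,0,-0.093,1],[0,0,0,0,0,0,1],[0,0,0,0,0,0,1]]'
python3 - <<'E'
from h import *
to(.5375,.3137,.19,91.4)
p=camera_params("wrist"); im=capture("wrist"); cv2.imwrite("pics/w1.png",im[:,:,::-1])
for n,m in dict(ball=(61,109,208),h3=(8,109,182.5),peg=(-44,109,186)).items(): print(n,proj("wrist",world(m,PC),p))
E
```

```text
clock: 0.62
tcp_pos: [0.3439, 0.4547, 0.2707]
orientation: [0.726, 3.056, 0.001]
contact_force: [-0.3, 0.1, -0.2]
finger_gap: 0.0854
finger_force: 0.0
clock: 1.03
tcp_pos: [0.4805, 0.3567, 0.2701]
orientation: [-0.73, -3.055, 0.0]
contact_force: [0.4, 0.4, 0.4]
finger_gap: 0.0854
finger_force: 0.0
clock: 1.45
tcp_pos: [0.5387, 0.3128, 0.2697]
orientation: [-0.261, -3.13, 0.001]
contact_force: [-0.2, 1.4, -0.4]
finger_gap: 0.0857
finger_force: 0.0
clock: 1.78
tcp_pos: [0.5376, 0.3139, 0.27]
orientation: [0.034, -3.141, 0.0]
contact_force: [-0.1, -0.1, 0.4]
finger_gap: 0.0857
finger_force: 0.0
t 1.78 tcp [0.5376 0.3139 0.27  ] yaw 91.2 | shift cm [ 0.01 -0.02  8.  ] turn [-0.    -0.    -0.003] | after turn [ 0.01 -0.02  8.  ] F [-0.1 -0.1  0.4] gap 0.0857 j [ 0.46  0.35  1.34 -0.    1.45 -1.13]
ball [286.33112133 225.86249807]
h3 [286.15004899 136.80762153]
peg [285.81623555  51.66443963]
```

View pics/w1.png

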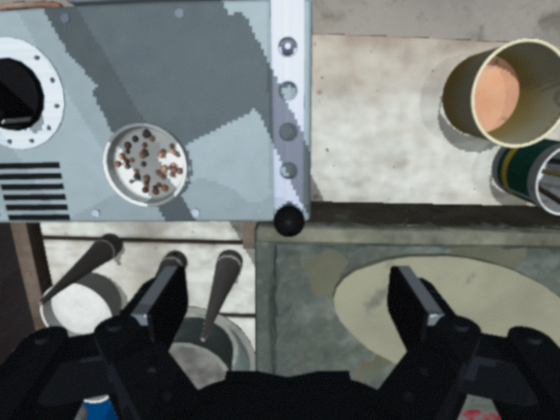

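The wrist view shows the ball at (289,220) and the first hole at (288,46). The predictions were (286,226) and (286,52), so the cabinet is about 2–3 mm nearer the robot and 1 mm further left. I'll go down and pinch the ball.

```bash
sed -i 's/PC=.*/PC=np.array([0.4771,0.2042,0.02405])/' h.py
python3 -m creep '[[0.2,0.1,3,0,0,0,1],[0,0,3,0,0,0,1],[0,0,1.5,0,0,0,1],[0,0,0.5,0,0,0,1],[0,0,0,0,0,0,0.1]]'
python3 -m creep '[[0,0,0,0,0,0,0.1],[0,0,0,0,0,0,0.1],[0,0,0,0,0,0,0.1],[0,0,0,0,0,0,0.1],[0,0,0,0,0,0,0.1]]'
python3 -m creep '[[0,0,0,0,0,0,0.1],[0,0,0,0,0,0,0.1],[0,0,0,0,0,0,0.1],[0,0,0,0,0,0,0.1],[0,0,0,0,0,0,0.1]]'
python3 - <<'E'
from h import *
to(.5355,.3147,.19,91.4)
print(state()['finger_force'])
# arc plan rel start, mm: dx along bar, dz
for a in(.1,.2,.3,.35): print(a,145*np.cos(a)-28*np.sin(a)-145,145*np.sin(a)+28*np.cos(a)-28)
from scipy.optimize import brentq
for L in (92,):
  f=lambda t:np.hypot(40+145*np.sin(t),145-145*np.cos(t))-L
  t=brentq(f,0,1);pv=145*np.array([-np.sin(t),np.cos(t)]);u=(np.array([40,145])-pv)/L
  print("door",t,"dir",u,"ang deg",np.degrees(np.arctan2(u[1],u[0])))
  for a in(0,.1,.2,.3,.35):
    r=145*np.cos(a)-28*np.sin(a);b=pv+r*u+np.array([-84,-36]); print(a,world((*b,180+145*np.sin(a)+28*np.cos(a)),PC)-world((61,109,208),PC))
E
```

```text
clock: 2.25
tcp_pos: [0.5346, 0.3146, 0.1886]
orientation: [0.036, -3.138, 0.002]
contact_force: [-0.6, -0.4, 0.3]
finger_gap: 0.0757
finger_force: 0.0
clock: 2.67
tcp_pos: [0.5364, 0.3153, 0.1914]
orientation: [-0.038, 3.139, 0.001]
contact_force: [1.0, 0.3, 0.1]
finger_gap: 0.0162
finger_force: 58.5
clock: 3.08
tcp_pos: [0.5359, 0.3152, 0.1906]
orientation: [-0.038, 3.141, 0.001]
contact_force: [1.1, 0.9, 1.9]
finger_gap: 0.0166
finger_force: 58.5
t 3.08 tcp [0.5359 0.3152 0.1906] yaw 91.4 | shift cm [ 0.05 -0.05  0.06] turn [ 0.     0.001 -0.   ] | after turn [ 0.05 -0.05  0.06] F [1.1 0.9 1.9] gap 0.0166 j [ 0.46  0.4   1.46  0.    1.28 -1.13]
58.46399903297424
0.1 -3.5197317007974505 14.335962041574803
0.2 -8.453087475281677 28.248917144838643
0.3 -14.750774863304656 41.59985166141121
0.35 -18.392095245882686 48.02261804076704
door 0.3631905898460769 dir [0.99470089 0.10281115] ang deg 5.901072010403552
0 [-0.05239677  0.00419018  0.        ]
0.1 [-0.05588813  0.00374423  0.01433596]
0.2 [-0.06078173  0.00311916  0.02824892]
0.3 [-0.06702867  0.00232123  0.04159985]
0.35 [-0.07064064  0.00185987  0.04802262]
```

```bash
python3 -m creep '[[0.15,0,-0.7,0,0,0,0.1],[0.2,0,-0.73,0,0,0,0.1],[0.23,0,-0.7,0,0,0,0.1],[0.26,0,-0.69,0,0,0,0.1],[0.3,0,-0.67,0,0,0,0.1]]'
python3 -m creep '[[0.33,0,-0.66,0,0,0,0.1],[0.36,0,-0.64,0,0,0,0.1],[0,0,0,0,0,0,0.1],[0,0,0,0,0,0,0.1]]'
python3 - <<'E'
from h import *
to(.5355,.3147,.19,91.4)
crop("scene",190,150,130,6,"s2.png")
E
```

```text
clock: 3.5
tcp_pos: [0.5233, 0.3142, 0.2256]
orientation: [0.039, -3.14, 0.002]
contact_force: [-0.7, -0.4, -3.3]
finger_gap: 0.0164
finger_force: 58.5
clock: 3.83
tcp_pos: [0.5167, 0.3143, 0.2384]
orientation: [0.039, -3.141, 0.001]
contact_force: [-1.1, -1.1, -3.1]
finger_gap: 0.0165
finger_force: 58.7
t 3.83 tcp [0.5167 0.3143 0.2384] yaw 91.4 | shift cm [-1.88 -0.    4.84] turn [-0. -0.  0.] | after turn [-1.88 -0.    4.84] F [-1.1 -1.1 -3.1] gap 0.0165 j [ 0.48  0.34  1.43 -0.    1.37 -1.12]
```

View pics/s2.png

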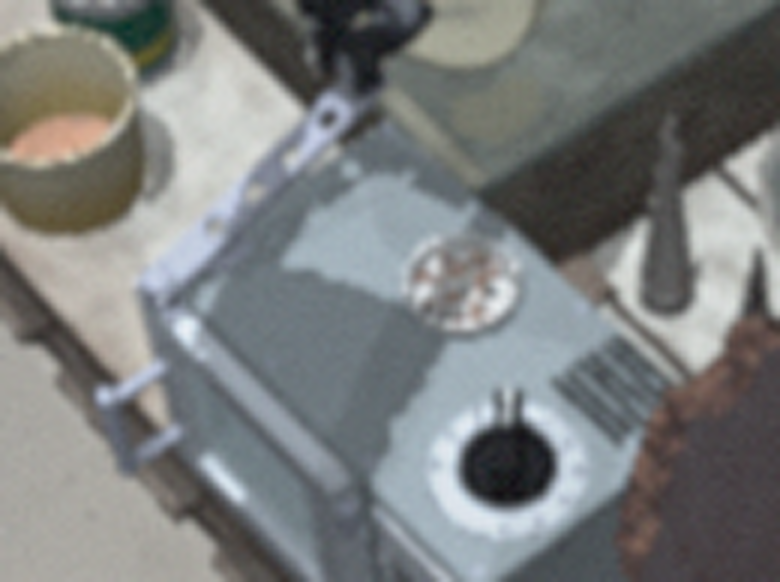

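The stay is lifted clear of the peg, with the door still shut. Next I'll pull the ball toward the door.

```bash
python3 -m creep '[[0.3,0.02,0,0,0,-0.01,0.1],[0.5,0.04,0,0,0,-0.01,0.1],[0.6,0.05,0,0,0,-0.01,0.1],[0.6,0.05,0,0,0,-0.01,0.1],[0.6,0.05,0,0,0,-0.01,0.1]]'
python3 -m creep '[[0.6,0.05,0,0,0,-0.01,0.1],[0.6,0.05,0,0,0,-0.01,0.1],[0.6,0.04,0,0,0,-0.01,0.1],[0.5,0.04,0,0,0,-0.01,0.1],[0.3,0.01,0,0,0,-0.01,0.1]]'
python3 -m creep '[[0,0,0,0,0,0,0.1],[0,0,0,0,0,0,0.1]]'
python3 - <<'E'
from h import *
s0=np.array([.5359,.3152,.1906])
to(*(s0+[-.0558,.0037,.0143]),97.3)
to(*(s0+[-.0524,.0042,0]),97.3)
crop("scene",190,150,130,6,"s3.png")
E
```

```text
clock: 4.3
tcp_pos: [0.4909, 0.3157, 0.2383]
orientation: [-0.118, 3.139, 0.001]
contact_force: [1.6, 0.2, -1.9]
finger_gap: 0.0164
finger_force: 58.9
clock: 4.72
tcp_pos: [0.4643, 0.3148, 0.2383]
orientation: [0.197, -3.135, 0.0]
contact_force: [0.9, -0.3, -1.7]
finger_gap: 0.0164
finger_force: 58.9
clock: 4.88
tcp_pos: [0.4643, 0.3147, 0.2379]
orientation: [0.195, -3.134, 0.001]
contact_force: [-0.8, -1.6, -3.2]
finger_gap: 0.0164
finger_force: 58.9
t 4.88 tcp [0.4643 0.3147 0.2379] yaw 97.1 | shift cm [-1.62  0.22  3.3 ] turn [-0.    -0.002 -0.003] | after turn [-1.62  0.22  3.3 ] F [-0.8 -1.6 -3.2] gap 0.0164 j [ 0.52  0.28  1.52  0.    1.34 -1.18]
t 4.88 tcp [0.4643 0.3147 0.2379] yaw 97.1 | shift cm [-1.97  0.23  4.73] turn [-0.    -0.002 -0.003] | after turn [-1.96  0.22  4.73] F [-0.8 -1.6 -3.2] gap 0.0164 j [ 0.52  0.28  1.52  0.    1.34 -1.18]
```

View pics/s3.png

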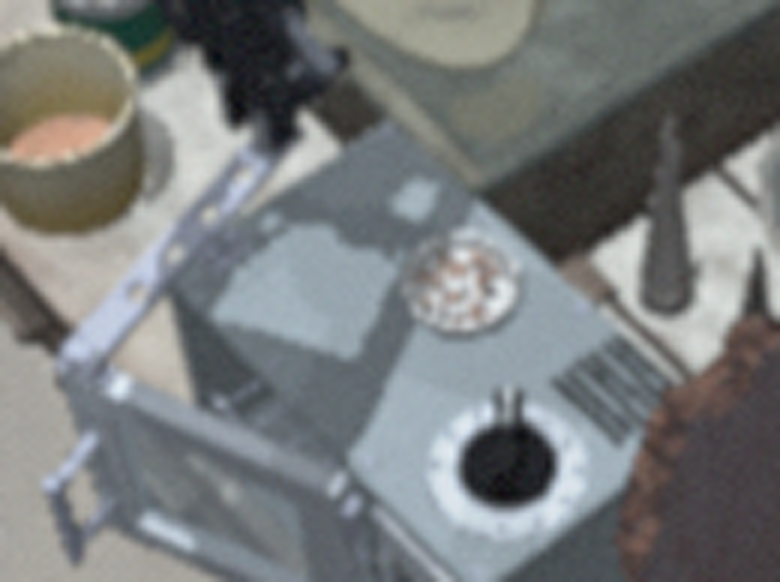

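The door is ajar and the third hole should be near the peg. I'll lower it along the arc to about 0.1 rad of lift.

```bash
python3 -m creep '[[-0.2,0.06,0,0,0,0,0.1],[-0.33,0.06,0.6,0,0,0,0.1],[-0.32,0.06,0.65,0,0,0,0.1],[-0.27,0.04,0.68,0,0,0,0.1],[-0.24,0,0.68,0,0,0,0.1]]'
python3 -m creep '[[-0.2,0,0.6,0,0,0,0.1],[0,0,0,0,0,0,0.1],[0,0,0,0,0,0,0.1]]'
python3 - <<'E'
from h import *
s0=np.array([.5359,.3152,.1906])
to(*(s0+[-.0524,.0042,0]),97.3)
p=camera_params("wrist"); im=capture("wrist"); t=capture("top")
print(proj("wrist",world((-44,109,186.5),PC),p), proj("top",world((-44,109,186.5),PC)))
a=cv2.resize(im[0:210,180:390,::-1],(400,400),interpolation=2);u,v=proj("top",world((-44,109,186.5),PC)).astype(int)
b=cv2.resize(t[v-25:v+25,u-25:u+25,::-1],(400,400),interpolation=2)
cv2.imwrite("pics/c4.png",np.hstack([a,b]))
E
```

```text
clock: 5.35
tcp_pos: [0.4797, 0.3189, 0.2115]
orientation: [-0.195, 3.134, 0.0]
contact_force: [2.8, -1.2, 0.6]
finger_gap: 0.0166
finger_force: 58.9
clock: 5.6
tcp_pos: [0.4804, 0.3188, 0.2055]
orientation: [0.195, -3.134, 0.001]
contact_force: [1.4, -2.5, 0.2]
finger_gap: 0.0165
finger_force: 58.9
t 5.6 tcp [0.4804 0.3188 0.2055] yaw 97.1 | shift cm [-0.31  0.02  1.49] turn [-0.001 -0.001 -0.003] | after turn [-0.31  0.02  1.49] F [ 1.4 -2.5  0.2] gap 0.0165 j [ 0.51  0.33  1.54 -0.    1.27 -1.18]
[285.07867913 157.38012048] [227.84097093 252.99287049]
```

View pics/c4.png

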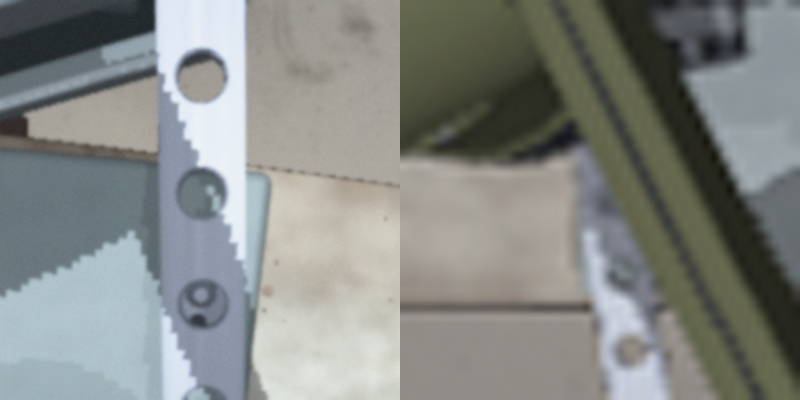

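In the wrist crop, the third hole at (203,303) has the peg inside it at (202,296). I'll lower it the rest of the way.

```bash
python3 -m creep '[[-0.15,0.01,0.45,0,0,0,0.1],[-0.1,0,0.5,0,0,0,0.1],[-0.05,0,0.5,0,0,0,0.1],[0,0,0,0,0,0,0.1],[0,0,0,0,0,0,0.1]]'
python3 - <<'E'
from h import *
s0=np.array([.5359,.3152,.1906])
to(*(s0+[-.0524,.0042,0]),97.3)
p=camera_params("wrist"); im=capture("wrist")
cv2.imwrite("pics/c5.png",cv2.resize(im[40:220,180:420,::-1],None,fx=2,fy=2))
E
```

```text
clock: 6.12
tcp_pos: [0.4836, 0.3196, 0.1915]
orientation: [-0.195, 3.135, 0.0]
contact_force: [0.3, -1.1, 2.9]
finger_gap: 0.0166
finger_force: 58.9
t 6.12 tcp [0.4836 0.3196 0.1915] yaw 97.1 | shift cm [ 0.01 -0.02  0.09] turn [ 0.     0.    -0.003] | after turn [ 0.01 -0.02  0.09] F [ 0.3 -1.1  2.9] gap 0.0166 j [ 0.51  0.35  1.55 -0.    1.24 -1.18]
```

View pics/c5.png

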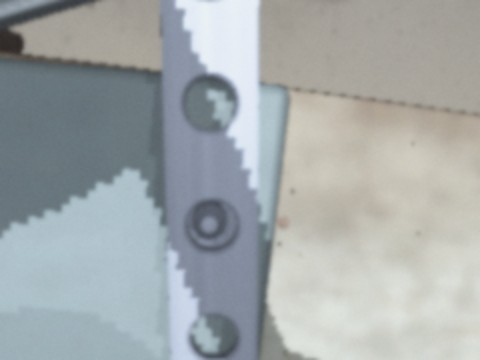

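```bash
python3 -m creep '[[0,0,0,0,0,0,0.6],[0,0,0,0,0,0,0.6],[0,0,0,0,0,0,0.6],[0,0,0,0,0,0,0.6],[0,0,0,0,0,0,0.6]]'
python3 -m creep '[[0,0,-0.5,0,0,0,0.6],[0,0,-2,0,0,0,0.6],[0,0,-3,0,0,0,0.6],[0,0,-2.5,0,0,0,0.6],[0,0,-1,0,0,0.02,0.6]]'
for i in 1; do :; done
python3 -m creep '[[0,0,0,0,0,0.12,0.6],[0,0,0,0,0,0.12,0.6],[0,0,0,0,0,0.12,0.6],[0,0,0,0,0,0.12,0.6],[0,0,0,0,0,0.12,0.6]]'
python3 -m creep '[[0,0,0,0,0,0.12,0.6],[0,0,0,0,0,0.12,0.6],[0,0,0,0,0,0.12,0.6],[0,0,0,0,0,0.12,0.6],[0,0,0,0,0,0.12,0.6]]'
python3 -m creep '[[0,0,0,0,0,0.12,0.6],[0,0,0,0,0,0.12,0.6],[0,0,0,0,0,0.12,0.6],[0,0,0,0,0,0.12,0.6],[0,0,0,0,0,0.12,0.6]]'
python3 -m creep '[[0,0,0,0,0,0.12,0.6],[0,0,0,0,0,0.12,0.6],[0,0,0,0,0,0.12,0.6],[0,0,0,0,0,0.12,0.6],[0,0,0,0,0,0.12,0.6]]'
python3 - <<'E'
from h import *
k=world((-20,-82.5,198),PC); print(k)
to(k[0],k[1],.26,-43.6)
E
```

```text
clock: 6.58
tcp_pos: [0.4833, 0.3196, 0.1915]
orientation: [0.195, -3.135, -0.0]
contact_force: [-1.0, 0.0, 0.2]
finger_gap: 0.0511
finger_force: 0.0
clock: 7.0
tcp_pos: [0.4851, 0.3206, 0.2859]
orientation: [-0.162, 3.131, 0.005]
contact_force: [1.0, 0.8, 0.4]
finger_gap: 0.0513
finger_force: 0.0
clock: 7.42
tcp_pos: [0.4831, 0.3194, 0.2811]
orientation: [-0.781, -3.042, 0.001]
contact_force: [0.2, 0.6, 0.6]
finger_gap: 0.051
finger_force: 0.0
clock: 7.83
tcp_pos: [0.4831, 0.3194, 0.281]
orientation: [-1.645, -2.676, 0.001]
contact_force: [0.9, -0.3, 0.9]
finger_gap: 0.0512
finger_force: 0.0
clock: 8.25
tcp_pos: [0.4831, 0.3194, 0.281]
orientation: [-2.363, -2.07, 0.001]
contact_force: [-0.7, 0.5, 0.1]
finger_gap: 0.0513
finger_force: 0.0
clock: 8.67
tcp_pos: [0.4831, 0.3194, 0.281]
orientation: [2.869, 1.279, -0.002]
contact_force: [0.8, 0.6, 0.4]
finger_gap: 0.0513
finger_force: 0.0
[0.45908972 0.1212429  0.198     ]
t 8.67 tcp [0.4831 0.3194 0.281 ] yaw -41.9 | shift cm [-16.34  11.46   2.11] turn [-0.     0.001  0.029] | after turn [-16.    11.93   2.1 ] F [0.8 0.6 0.4] gap 0.0513 j [0.51 0.28 1.42 0.   1.44 1.24]
```

```bash
python3 -m creep '[[-1,0.7,0,0,0,0.029,0.6],[-2.5,1.85,0,0,0,0,0.6],[-2.5,1.85,0,0,0,0,0.6],[-2.5,1.85,0,0,0,0,0.6],[-2.5,1.85,0,0,0,0,0.6]]'
python3 -m creep '[[-2.5,1.85,0,0,0,0,0.6],[-1.5,1.1,0,0,0,0,0.6],[-1,0.88,1,0,0,0,0.6],[0,0,1.1,0,0,0,0.6],[0,0,0,0,0,0,0.6]]'
python3 - <<'E'
from h import *
k=world((-20,-82.5,198),PC)
to(k[0],k[1],.184,-43.6)
p=camera_params("wrist"); im=capture("wrist"); cv2.imwrite("pics/w6.png",im[:,:,::-1]); print(proj("wrist",world((-20,-82.5,208),PC),p),proj("wrist",world((-20,-82.5,178),PC),p))
E
```

```text
clock: 9.08
tcp_pos: [0.4665, 0.1819, 0.2811]
orientation: [2.881, 1.251, -0.002]
contact_force: [1.0, -0.7, -0.5]
finger_gap: 0.0514
finger_force: 0.0
clock: 9.5
tcp_pos: [0.4591, 0.1193, 0.2587]
orientation: [-2.883, -1.246, 0.006]
contact_force: [0.4, 0.0, 0.6]
finger_gap: 0.0514
finger_force: 0.0
t 9.5 tcp [0.4591 0.1193 0.2587] yaw -43.2 | shift cm [ 0.17 -0.12  7.47] turn [-0.002  0.004  0.006] | after turn [ 0.14 -0.14  7.47] F [0.4 0.  0.6] gap 0.0514 j [ 0.17  0.15  1.66 -0.    1.34  0.92]
[287.57382349 226.13448059] [287.63306426 210.54260077]
```

View pics/w6.png

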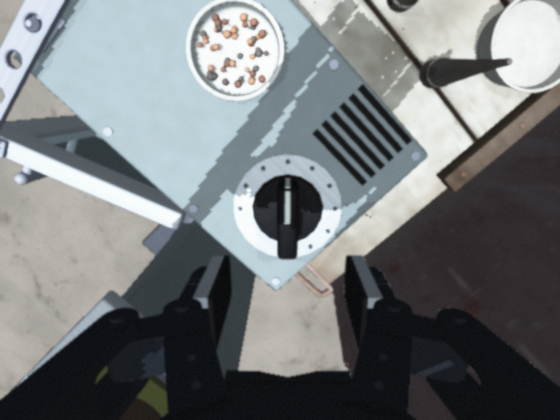

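The knob bar is centred at column 287 and upright in the wrist image, so it's aligned. I'll go down, grip it, and turn it anti-clockwise.

```bash
python3 -m creep '[[0.1,-0.1,2.5,0,0,0,0.6],[0,0,2.5,0,0,0,0.6],[0,0,1.7,0,0,0,0.6],[0,0,0.7,0,0,0,0.6],[0,0,0,0,0,0,0.05]]'
python3 -m creep '[[0,0,0,0,0,0,0.05],[0,0,0,0,0,0,0.05],[0,0,0,0,0,0,0.05],[0,0,0,0,0,0,0.05],[0,0,0,0,0,0,0.05]]'
python3 -m creep '[[0,0,0,0,0,-0.05,0.05],[0,0,0,0,0,-0.1,0.05],[0,0,0,0,0,-0.12,0.05],[0,0,0,0,0,-0.12,0.05],[0,0,0,0,0,-0.12,0.05]]'
python3 -c "
from h import *
to(.4591,.1212,.184,46.4);print(state()['moment'])"
```

```text
clock: 9.97
tcp_pos: [0.46, 0.1226, 0.1853]
orientation: [-2.882, -1.249, 0.005]
contact_force: [0.2, -0.8, 0.7]
finger_gap: 0.0406
finger_force: 0.0
clock: 10.38
tcp_pos: [0.4623, 0.123, 0.1881]
orientation: [2.883, 1.248, 0.005]
contact_force: [-0.5, 1.1, 6.2]
finger_gap: 0.0119
finger_force: 61.6
clock: 10.8
tcp_pos: [0.4611, 0.1236, 0.188]
orientation: [-2.469, -1.941, -0.003]
contact_force: [-3.7, 3.2, 9.1]
finger_gap: 0.0118
finger_force: 62.1
t 10.8 tcp [0.4611 0.1236 0.188 ] yaw -13.7 | shift cm [-0.28 -0.13  0.4 ] turn [ 1.000e-03 -2.000e-03 -1.048e+00] | after turn [-0.02 -0.31  0.4 ] F [-3.7  3.2  9.1] gap 0.0118 j [0.17 0.21 1.77 0.   1.16 0.41]
[ 0.57679952  0.61200184 -0.03198488]
```

```bash
python3 -m creep '[[0,0,-0.3,0,0,-0.12,0.05],[0,0,0,0,0,-0.12,0.05],[0,0,0,0,0,-0.12,0.05],[0,0,0,0,0,-0.12,0.05],[0,0,0,0,0,-0.12,0.05]]'
python3 -m creep '[[0,0,0,0,0,-0.12,0.05],[0,0,0,0,0,-0.12,0.05],[0,0,0,0,0,-0.12,0.05],[0,0,0,0,0,-0.09,0.05],[0,0,0,0,0,0,0.05]]'
python3 -c "
from h import *
to(.4591,.1212,.184,46.4);print(state()['moment'])"
python3 -m creep '[[0,0,0,0,0,-0.06,0.05],[0,0,0,0,0,-0.03,0.05],[0,0,0,0,0,0,0.05],[0,0,0,0,0,0,0.05]]'
python3 -c "
from h import *
to(.4591,.1212,.184,46.4);print(state()['moment'])"
```

```text
clock: 11.22
tcp_pos: [0.4594, 0.1236, 0.1882]
orientation: [-1.784, -2.581, 0.001]
contact_force: [-2.0, 3.3, -7.4]
finger_gap: 0.0113
finger_force: 62.6
clock: 11.63
tcp_pos: [0.4584, 0.1229, 0.1882]
orientation: [-1.167, -2.911, 0.003]
contact_force: [-4.0, 1.9, -7.0]
finger_gap: 0.0117
finger_force: 62.4
t 11.63 tcp [0.4584 0.1229 0.1882] yaw 46.3 | shift cm [-0.17 -0.07  0.42] turn [-0.004 -0.005 -0.002] | after turn [-0.17 -0.07  0.42] F [-4.   1.9 -7. ] gap 0.0117 j [ 0.17  0.21  1.77  0.    1.17 -0.64]
[0.45036889 0.61630103 0.08774408]
clock: 11.97
tcp_pos: [0.4584, 0.1228, 0.1883]
orientation: [-1.048, -2.955, 0.002]
contact_force: [-5.2, 2.5, -7.0]
finger_gap: 0.0116
finger_force: 80.4
t 11.97 tcp [0.4584 0.1228 0.1883] yaw 50.9 | shift cm [-0.16 -0.08  0.43] turn [-0.003 -0.005  0.079] | after turn [-0.16 -0.06  0.43] F [-5.2  2.5 -7. ] gap 0.0116 j [ 0.17  0.21  1.77  0.    1.17 -0.72]
[ 0.46489042  0.82466473 -1.77271136]
```

The moment jumped to -1.8 N m, so the knob is at its end stop. Now four clicks clockwise, bringing the tool yaw to about -73.6°.

```bash
python3 -m creep '[[0,0,0.15,0,0,0.06,0.05],[0,0,0,0,0,0.12,0.05],[0,0,0,0,0,0.12,0.05],[0,0,0,0,0,0.12,0.05],[0,0,0,0,0,0.12,0.05]]'
python3 -m creep '[[0,0,0,0,0,0.12,0.05],[0,0,0,0,0,0.12,0.05],[0,0,0,0,0,0.12,0.05],[0,0,0,0,0,0.12,0.05],[0,0,0,0,0,0.12,0.05]]'
python3 -m creep '[[0,0,0,0,0,0.12,0.05],[0,0,0,0,0,0.12,0.05],[0,0,0,0,0,0.12,0.05],[0,0,0,0,0,0.12,0.05],[0,0,0,0,0,0.12,0.05]]'
python3 -m creep '[[0,0,0,0,0,0.12,0.05],[0,0,0,0,0,0.12,0.05],[0,0,0,0,0,0.12,0.05],[0,0,0,0,0,0.07,0.05],[0,0,0,0,0,0,0.05]]'
python3 -c "
from h import *
to(.4591,.1212,.184,-73.6);print(state()['moment'])"
```

```text
clock: 12.38
tcp_pos: [0.4594, 0.1235, 0.1881]
orientation: [-1.802, -2.57, 0.0]
contact_force: [-5.0, 5.1, -1.2]
finger_gap: 0.0114
finger_force: 63.2
clock: 12.8
tcp_pos: [0.4611, 0.1236, 0.1882]
orientation: [-2.482, -1.924, -0.002]
contact_force: [-2.0, 4.0, -3.8]
finger_gap: 0.0114
finger_force: 62.8
clock: 13.22
tcp_pos: [0.4625, 0.1228, 0.1882]
orientation: [2.94, 1.106, 0.004]
contact_force: [2.2, 1.4, -8.3]
finger_gap: 0.0117
finger_force: 62.3
clock: 13.63
tcp_pos: [0.463, 0.1218, 0.1882]
orientation: [3.105, 0.46, 0.005]
contact_force: [2.2, -2.9, -7.9]
finger_gap: 0.0118
finger_force: 62.3
t 13.63 tcp [0.463  0.1218 0.1882] yaw -73.2 | shift cm [-0.39 -0.06  0.42] turn [ 0.003 -0.003  0.008] | after turn [-0.39 -0.05  0.42] F [ 2.2 -2.9 -7.9] gap 0.0118 j [ 0.17  0.21  1.76 -0.    1.16  1.45]
[-0.40781569 -0.56725136 -0.02069912]
```

```bash
python3 -m creep '[[0,0,0,0,0,0,0.6],[0,0,0,0,0,0,0.6],[0,0,0,0,0,0,0.6],[0,0,0,0,0,0,0.6],[0,0,-0.5,0,0,0,0.6]]'
python3 -m creep '[[0,0,-2,0,0,0,0.6],[0,0,-3,0,0,0,0.6],[0,0,-1.5,0,0,0,0.6],[0,0,0,0,0,-0.06,0.6],[0,0,0,0,0,-0.12,0.6]]'
python3 -m creep '[[0,0,0,0,0,-0.12,0.6],[0,0,0,0,0,-0.12,0.6],[0,0,0,0,0,-0.12,0.6],[0,0,0,0,0,-0.12,0.6],[0,0,0,0,0,-0.12,0.6]]'
python3 -m creep '[[0,0,0,0,0,-0.12,0.6],[0,0,0,0,0,-0.12,0.6],[0,0,0,0,0,-0.12,0.6],[0,0,0,0,0,-0.12,0.6],[0,0,0,0,0,-0.12,0.6]]'
python3 -m creep '[[0,0,0,0,0,-0.12,0.6],[0,0,0,0,0,-0.12,0.6],[0,0,0,0,0,-0.12,0.6],[0,0,0,0,0,-0.12,0.6],[0,0,0,0,0,-0.12,0.6]]'
python3 -m creep '[[0,0,0,0,0,-0.12,0.6],[0,0,0,0,0,-0.12,0.6],[0,0,0,0,0,-0.12,0.6],[0,0,0,0,0,-0.12,0.6],[0,0,0,0,0,-0.12,0.6]]'
python3 -m creep '[[0,0,0,0,0,-0.12,0.6],[0,0,0,0,0,-0.12,0.6],[0,0,0,0,0,-0.12,0.6],[0,0,0,0,0,-0.12,0.6],[0,0,0,0,0,-0.08,0.6]]'
python3 - <<'E'
from h import *
to(.4600,.1222,.187,106.4)
im=capture("wrist"); cv2.imwrite("pics/w7.png",im[:,:,::-1])
E
```

```text
clock: 14.05
tcp_pos: [0.4607, 0.1226, 0.1929]
orientation: [-3.107, -0.465, 0.002]
contact_force: [-1.0, -0.2, 0.0]
finger_gap: 0.051
finger_force: 0.0
clock: 14.47
tcp_pos: [0.4623, 0.1229, 0.2604]
orientation: [3.051, 0.747, 0.007]
contact_force: [0.4, 0.6, -0.3]
finger_gap: 0.0515
finger_force: 0.0
clock: 14.88
tcp_pos: [0.4612, 0.1227, 0.2588]
orientation: [2.692, 1.619, 0.001]
contact_force: [-0.3, 0.3, -0.3]
finger_gap: 0.0511
finger_force: 0.0
clock: 15.3
tcp_pos: [0.4612, 0.1227, 0.2588]
orientation: [2.093, 2.342, 0.001]
contact_force: [0.2, -0.6, 0.6]
finger_gap: 0.0509
finger_force: 0.0
clock: 15.72
tcp_pos: [0.4613, 0.1227, 0.2588]
orientation: [1.307, 2.856, 0.001]
contact_force: [-0.7, -0.2, 0.2]
finger_gap: 0.0511
finger_force: 0.0
clock: 16.13
tcp_pos: [0.4612, 0.1227, 0.2587]
orientation: [0.405, 3.115, 0.0]
contact_force: [0.1, -0.7, -0.4]
finger_gap: 0.0511
finger_force: 0.0
clock: 16.55
tcp_pos: [0.4612, 0.1227, 0.2587]
orientation: [-0.471, 3.105, 0.0]
contact_force: [0.1, -0.3, 0.4]
finger_gap: 0.0512
finger_force: 0.0
t 16.55 tcp [0.4612 0.1227 0.2587] yaw 107.3 | shift cm [ 0.14 -0.01  7.17] turn [-0.     0.001  0.015] | after turn [ 0.13 -0.01  7.17] F [ 0.1 -0.3  0.4] gap 0.0512 j [ 0.17  0.15  1.66  0.    1.34 -1.7 ]
```

View pics/w7.png

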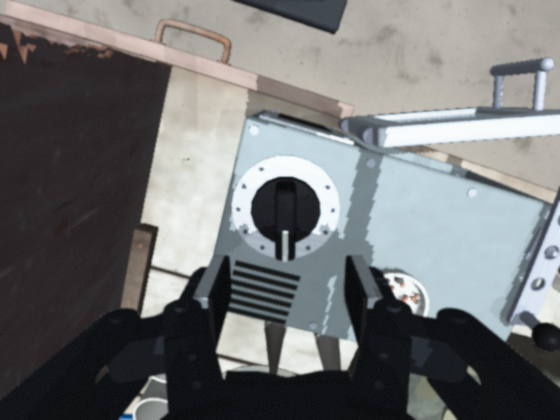

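The bar is upright with its line pointing down in the image (about 17° azimuth), which is exactly 4 clicks from the stop. I'll grip again and turn three more.

```bash
python3 -m creep '[[0.1,-0.1,2.5,0,0,0.01,0.6],[0,0,2.5,0,0,0,0.6],[0,0,1.4,0,0,0,0.6],[0,0,0.6,0,0,0,0.6],[0,0,0,0,0,0,0.05]]'
python3 -m creep '[[0,0,0,0,0,0,0.05],[0,0,0,0,0,0,0.05],[0,0,0,0,0,0,0.05],[0,0,0,0,0,0,0.05],[0,0,0,0,0,0,0.05]]'
python3 -m creep '[[0,0,0,0,0,0.1,0.05],[0,0,0,0,0,0.12,0.05],[0,0,0,0,0,0.12,0.05],[0,0,0,0,0,0.12,0.05],[0,0,0,0,0,0.12,0.05]]'
python3 -m creep '[[0,0,0,0,0,0.12,0.05],[0,0,0,0,0,0.12,0.05],[0,0,0,0,0,0.12,0.05],[0,0,0,0,0,0.12,0.05],[0,0,0,0,0,0.12,0.05]]'
python3 -m creep '[[0,0,0,0,0,0.12,0.05],[0,0,0,0,0,0.12,0.05],[0,0,0,0,0,0.12,0.05],[0,0,0,0,0,0.04,0.05],[0,0,0,0,0,0,0.05]]'
python3 -c "
from h import *
to(.4591,.1212,.184,16.4);print(state()['moment'])"
```

```text
clock: 17.02
tcp_pos: [0.4596, 0.1212, 0.1871]
orientation: [0.444, -3.107, 0.0]
contact_force: [-0.2, 0.7, 0.2]
finger_gap: 0.0403
finger_force: 0.0
clock: 17.43
tcp_pos: [0.4617, 0.1214, 0.1895]
orientation: [-0.446, 3.107, -0.0]
contact_force: [-1.3, -0.2, 6.0]
finger_gap: 0.0117
finger_force: 61.9
clock: 17.85
tcp_pos: [0.4617, 0.1206, 0.1895]
orientation: [0.469, 3.103, -0.001]
contact_force: [0.6, -3.4, 6.3]
finger_gap: 0.0116
finger_force: 62.2
clock: 18.27
tcp_pos: [0.4613, 0.1199, 0.1895]
orientation: [1.365, 2.826, -0.002]
contact_force: [-1.6, -5.6, 8.0]
finger_gap: 0.0116
finger_force: 62.2
clock: 18.68
tcp_pos: [0.4608, 0.1197, 0.1895]
orientation: [1.895, 2.502, -0.003]
contact_force: [-2.2, -6.2, 9.3]
finger_gap: 0.0112
finger_force: 62.3
t 18.68 tcp [0.4608 0.1197 0.1895] yaw 15.7 | shift cm [ 0.19 -0.12  0.55] turn [ 0.     0.003 -0.012] | after turn [ 0.19 -0.12  0.55] F [-2.2 -6.2  9.3] gap 0.0112 j [ 0.17  0.21  1.77 -0.    1.17 -0.11]
[-1.01953068  0.38189133  0.03114603]
```

Releasing and rising, then a final check of knob and stay.

```bash
python3 -m creep '[[0,0,0,0,0,0,0.6],[0,0,0,0,0,0,0.6],[0,0,0,0,0,0,0.6],[0,0,0,0,0,0,0.6],[0,0,-0.5,0,0,0,0.6]]'
python3 -m creep '[[0,0,-2,0,0,0,0.6],[0,0,-3,0,0,0,0.6],[0,0,-3,0,0,0,0.6],[0,0,-2,0,0,0,0.6],[0,0,-1,0,0,0,0.6]]'
python3 -m creep '[[0,0,0,0,0,0,0.6],[0,0,0,0,0,0,0.6],[0,0,0,0,0,0,0.6]]'
python3 - <<'E'
from h import *
to(.4591,.1212,.184,16.4)
im=capture("wrist"); s=capture("scene")
a=cv2.resize(im[:,:,::-1],(400,300)); b=cv2.resize(s[165:265,195:328,::-1],(400,300),interpolation=2)
cv2.imwrite("pics/f8.png",np.hstack([a,b]))
E
```

```text
clock: 19.1
tcp_pos: [0.4597, 0.1214, 0.1923]
orientation: [-1.894, -2.505, 0.002]
contact_force: [-0.9, -0.2, 0.9]
finger_gap: 0.0515
finger_force: 0.0
clock: 19.52
tcp_pos: [0.4621, 0.1218, 0.3065]
orientation: [1.892, 2.503, 0.006]
contact_force: [-0.1, -0.4, -0.0]
finger_gap: 0.051
finger_force: 0.0
clock: 19.77
tcp_pos: [0.4595, 0.1212, 0.3015]
orientation: [-1.893, -2.504, 0.003]
contact_force: [-0.4, 0.0, -0.2]
finger_gap: 0.0511
finger_force: 0.0
t 19.77 tcp [0.4595 0.1212 0.3015] yaw 15.8 | shift cm [ 1.000e-02 -0.000e+00  1.175e+01] turn [-0.003 -0.    -0.01 ] | after turn [ 1.000e-02 -4.000e-02  1.175e+01] F [-0.4  0.  -0.2] gap 0.0511 j [ 0.17  0.12  1.58  0.    1.45 -0.11]
```

View pics/f8.png

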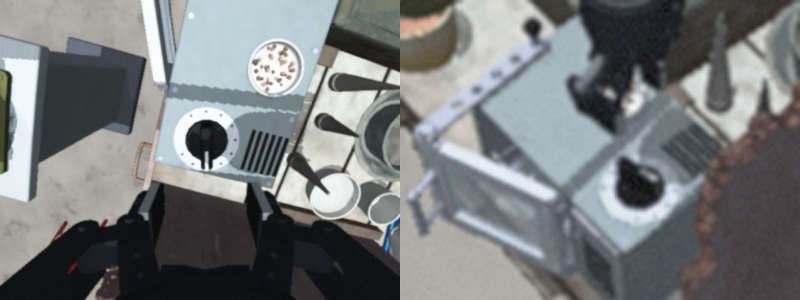

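The knob line points to about -74° azimuth, which is 210° (seven clicks) from the stop. The stay lies flat with hole 3 on the peg, and nothing is being touched.

```bash
python3 -c "
from cell import *
print(close_job())"
```

```text
the job is handed in; nothing more can be done
None
```

The job is handed in: the images show the stay's third hole seated over the peg with the door ajar and the selector seven clicks clockwise from its stop, the gripper is clear of everything, and I saw no bystander moved; the hand-in gave no verdict.

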